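Put the flat file and the bench brush back in the tool tray

ROBOT

A 6-joint arm with a two-finger parallel gripper is mounted at the origin on the work surface. World frame = base frame: x ahead of the robot, y to its left, z up, the work surface at z = 0. Lengths are in m, angles in degrees, forces in N, time in s.
With the tool pointing down it reaches from about 0.425 to 0.95 m from the base axis. Payload 14.7 kg.
Tool frame: the origin (TCP) lies at the very end of the fingers, on their centre line; the grasp point (between the pads) lies 19 mm behind it (manip.grasp_offset is the distance from the TCP to the grasp point, in m); z points along the fingers, y is the direction in which the jaws open and shut (so a half turn about z gives the same grasp; the last joint's range is limited). The gripper opens to 85 mm and grips with 20 to 120 N. Pads are 22 mm wide; open, the fingers measure 114 mm over their backs; the gripper's body (76 mm by 85 mm) begins 54 mm behind the grasp point. The pads swing forward as they close: fully open they stand 13 mm farther back than shut.
Start: joints at [65.455, 27.513, 91.461, -0, 61.026, -2.67], TCP at [0.242, 0.603, 0.231] pointing down, gripper open.
Joint ranges: [-157.49, 157.49], [-46.99, 117.5], [13.45, 153.17], [-89.5, 269.5], [5.16, 153.95], [-167.48, 167.48]. Speed limits (degrees/s): [108.29, 108.29, 136.94, 172.46, 172.46, 172.46].

INTERFACE

Orientations are given as [roll, pitch, yaw] about the fixed x, y, z axes, in that order (R = Rz(yaw) Ry(pitch) Rx(roll)).
In Python, from cell import manip gives the robot as it stands.
- The arm moves only by the tool apply_moves, never from a script. Its argument "motion" is a list of rows, each an object of numbers: "wx", "wy", "wz": the turn, a rotation vector about the tool's x, y, z in degrees; "dx", "dy", "dz": the shift along the tool's x, y, z in cm; "grip": the opening, from 0 (shut) to 1 (fully open). A call has 1 to 12 rows; each row shifts and turns the commanded pose from where the row before left it, along the tool's axes as they then stand; what a row does not reach is not made up. A row lasts 1/8 s, in which the tool goes at most 62.5 mm and 10.7 degrees, less where a joint would pass 70% of its speed; a pose out of reach is approached as far as the arm can. A call with a gripper value outside its range is refused whole. The fingers move at their own pace and stop on an object; the grip force is fixed at half the most. Time passes only in rows, so rows that do not move let the fingers close. It gives the time, the measured TCP pose, the force and the opening at its end, in the units of the state.
- manip.get_obs(): the state, without advancing time (a new reading comes with each control period).
- manip.grab_frame(name): name is "scene" or "top"; returns the picture (480x640x3 uint8, blue, green, red); there is no depth.
- manip.camera_model(name): a dict with "vertical_fov" (degrees; the focal length in pixels is half the picture's height over the tangent of half this angle, whatever the lens; pixels are square), "cx", "cy" (the principal point, pixels), "position" and "orientation" of the camera in the world. Camera axes: x right, y up, looking along -z (the intrinsics and any distortion apply to the point x, -y, -z); pixel columns grow to the right and rows downward; lengths in m; the calibration is good to about 2 mm. A picture is of the moment at which its call begins. camera_model takes no time and is no camera call.
- manip.finish_job(): hands the job in, once; it reports no verdict.
The state is a dict: "time_s": time; "qpos": joint angles; "qvel": joint speeds; "effort": joint torques, N m; "ee_pos": TCP position; "orientation": TCP orientation; "wrist_force": force on the tool from outside, world axes, zero at the start; "moment": the same for the moment, N m; "finger_gap": finger opening in m.
Only numpy, scipy, OpenCV 4.12 (cv2) and the standard library are available. Lean on these libraries where they do the work, as an engineer would, in place of code of your own. Each camera call takes 0.05 s, during which the arm holds its last target.

TASK

Tidy the flute maker's bench: lay the flat file in the long narrow compartment of the wooden tool tray, and the bench brush in the short narrow compartment beside the square one. Each tool must lie flat on the compartment's floor, along its length and wholly inside its walls, either end first; set them down rather than dropping them from a height.

Things in the scene. Friction and masses are not known exactly. Their poses are not given: they have to be found in the camera images.
- file_mid (a point): Flat file, 230 mm long, 150 g, lying flat. Point: mid-length, mid-width, 9 mm above its underside; x from handle to tip, z up. Along x: wooden handle 26 wide, 18 thick, -115 to +2; brass ferrule 24 x 18, to +14; steel blade 24 wide, 8 thick, to +115, undersides flush. Balances near this point: grip here, across y. (The other file, with a thin round blade, is not meant.)
- brush_mid (a point): Bench brush, 150 mm long, 60 g, lying flat. Point: mid-length, mid-width, 8 mm above its underside; x from handle to bristles, z up. Along x: wooden handle 22 wide, 16 thick, -75 to +20; steel ferrule 40 wide, 16 thick, to +35; stiff dark bristles 44 wide, 14 thick, to +75. Balances near this point: grip here, across y.
- slot_long (a point): Long compartment of the pale wooden tray (294 x 280 mm, fixed, turned up to 0.35 rad), on the side towards the robot. Point: centre of its floor, 6 mm above the bench. Inside 264 mm long, along this frame's y, and 90 wide, along x; z up. Walls 8 mm thick, tops 16 mm above the floor, 22 above the bench.
- slot_short (a point): Short compartment of the same tray, crosswise to the long one, on the tray's right seen from the robot. Point: centre of its floor, 6 mm above the bench. Inside 180 mm long, along this frame's x, and 96 wide, along y; z up; walls as the other's. Towards +y is a square compartment that holds a cork block and a roll.
Not all that is in view belongs to the job. Leave any pink or yellow look-alike of the part that bears brush_mid alone. What is shaped like the part that bears file_mid but red is not meant.

How it is judged (in metres and radians):
At the end, for the whole second after the job is handed in: File at rest, released, flat (0.06 rad) on the long compartment's floor: within 34 mm of its centre across, 20 mm along, 0.30 rad of its length, middle under 13 mm above the floor. Brush likewise in the short one: 38 mm, 20 mm, 0.37 rad, 12 mm (x of file_mid in the frame of slot_long between -0.034 and 0.034 m and y of file_mid in the frame of slot_long between -0.02 and 0.02 m and z of file_mid in the frame of slot_long below 0.013 m and angle between each of file_mid, brush_mid's own z axis and vertical below 0.06 rad and angle between the x axis of file_mid and the y axis of slot_long, either way round below 0.3 rad and x of brush_mid in the frame of slot_short between -0.02 and 0.02 m and y of brush_mid in the frame of slot_short between -0.038 and 0.038 m and z of brush_mid in the frame of slot_short below 0.012 m and angle between the x axis of brush_mid and the x axis of slot_short, either way round below 0.37 rad and linear speed of each of file, brush below 0.02 m/s); the robot touches nothing.
It fails at once if the file is dropped from a height (let go with its middle more than 70 mm above the bench) (height (world z) of file_mid above 0.07 m and contact force between file and the fingers below 0.05 N).
It fails at once if the brush is dropped from a height (let go with its middle more than 70 mm above the bench) (height (world z) of brush_mid above 0.07 m and contact force between brush and the fingers below 0.05 N).
It also fails if it takes over 54 s, if anything falls off the work surface, if the arm or the gripper's body presses on something with over 40 N, if the wrist force passes 120 N, or if a joint passes its speed limit or range.

## Working session

There is one attempt and no reset: what is moved stays moved. The work goes in short steps, Python scripts to look and compute and a tool call to move; the robot and the scene stay as the last step left them, time stands still between calls to the robot, and variables do not carry over. Pictures are saved under pics/ and viewed, and the job is handed in when it is done.

Besides the shell and the picture viewer there is one more tool, called after "Request:" by a JSON object that holds its "method" and its "body", one argument or row to a line. apply_moves: Moves the arm, as the interface text tells. Its arguments: {"type":"object","properties":{"motion":{"type":"array"}},"required":["motion"]}

```bash
mkdir -p pics; python3 - <<'E'
from cell import manip
import cv2
for n in("scene","top"):
    cv2.imwrite(f"pics/{n}0.png",manip.grab_frame(n)); print(manip.camera_model(n))
print(manip.get_obs())
E
```

```text
{'vertical_fov': 45.942849164065095, 'cx': 318.5039510711865, 'cy': 236.72416261654826, 'position': array([ 1.33237588, -0.31386534,  0.68169479]), 'orientation': array([55.596853  , -1.471916  , 75.06487231])}
{'vertical_fov': 46.20848888118547, 'cx': 322.3350241765815, 'cy': 238.25041509785785, 'position': array([ 0.24172296, -0.03257136,  1.07288315]), 'orientation': array([ 13.40532591,   0.28288743, -90.94509009])}
{'time_s': 0.1, 'qpos': array([ 6.54556788e+01,  2.75467125e+01,  9.14909981e+01, -1.86837118e-03,
        6.10241974e+01, -2.67009098e+00]), 'qvel': array([ 0.03778503, -0.00209888, -0.09716357,  0.12910829, -0.17963693,
       -0.0718357 ]), 'effort': array([ 1.83940517e-05, -9.52259731e+01, -4.31035960e+01,  1.38919104e-04,
        5.13988693e-03,  2.38251982e-05]), 'ee_pos': array([0.24200997, 0.6028724 , 0.23072587]), 'orientation': array([-1.79938083e+02, -1.25224370e-03,  1.58126675e+02]), 'wrist_force': array([ 0.15889572, -0.65894107, -0.1376899 ]), 'moment': array([ 0.06389373,  0.04659903, -0.03657381]), 'finger_gap': 0.08549009655976876}
```

View pics/scene0.png

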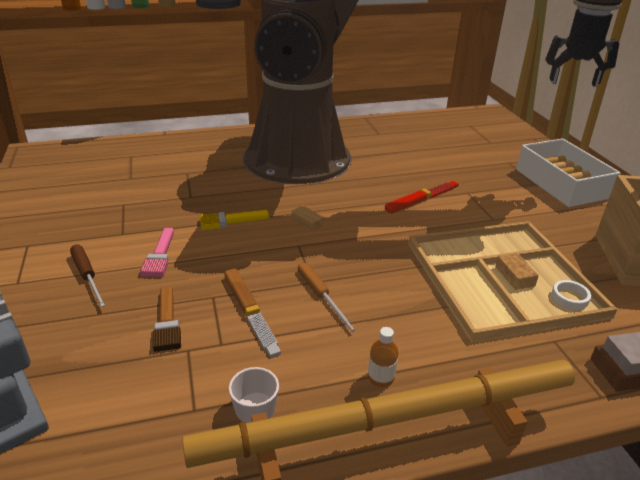

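View pics/top0.png

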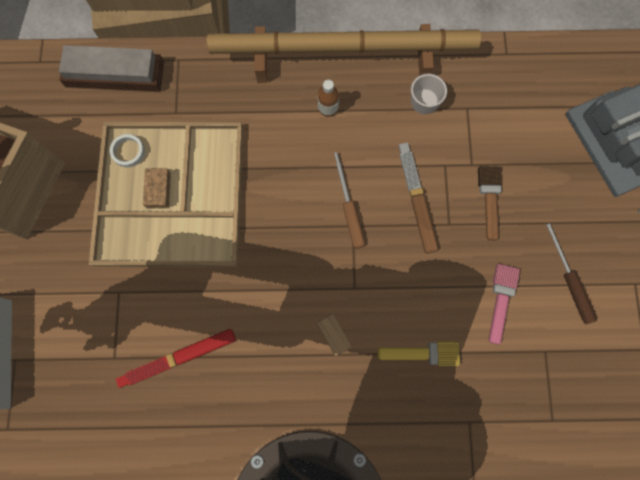

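The top view shows the flat file at about (418,198), with its handle towards the robot. The brown brush is at about (490,203) and the tray at about (168,193), with the long compartment along its bottom edge. I'll enlarge these for accurate pixel positions.

```bash
python3 - <<'E'
import cv2
a=cv2.imread("pics/top0.png")
def crop(n,x0,y0,x1,y1,s):
    c=cv2.resize(a[y0:y1,x0:x1],None,fx=s,fy=s,interpolation=cv2.INTER_CUBIC)
    for x in range(x0,x1,10):
        cv2.line(c,((x-x0)*s,0),((x-x0)*s,6 if x%20 else 14),(255,255,255),1)
        if x%20==0: cv2.putText(c,str(x),((x-x0)*s,26),0,.4,(255,255,255),1)
    for y in range(y0,y1,10):
        cv2.line(c,(0,(y-y0)*s),(6 if y%20 else 14,(y-y0)*s),(255,255,255),1)
        if y%20==0: cv2.putText(c,str(y),(16,(y-y0)*s+4),0,.4,(255,255,255),1)
    cv2.imwrite(n,c)
crop("pics/tools.png",380,130,520,260,4)
crop("pics/tray.png",80,110,260,280,3)
E
```

```text
(no output)
```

View pics/tools.png

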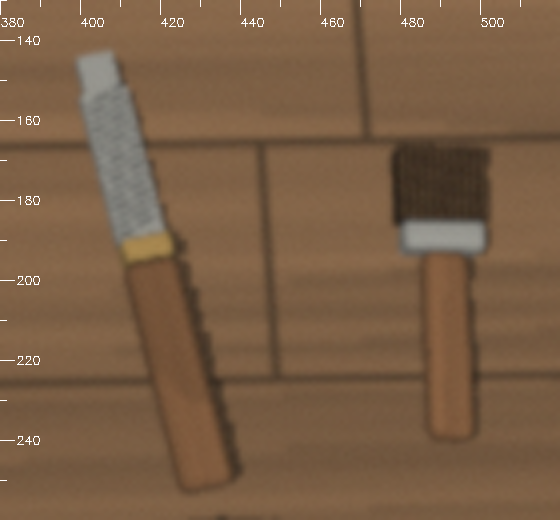

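View pics/tray.png

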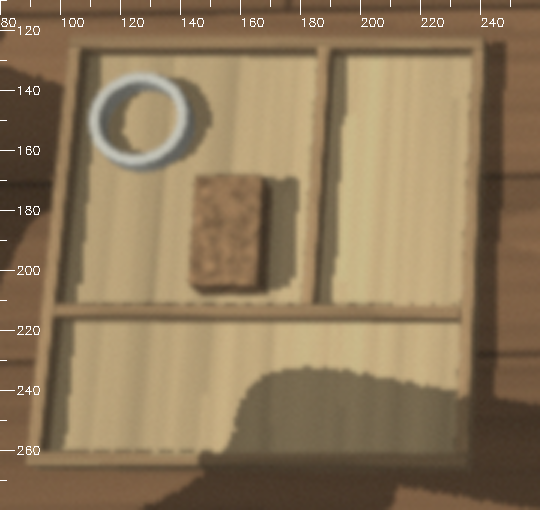

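```bash
cat >h.py <<'E'
from cell import manip
import numpy as np
from scipy.spatial.transform import Rotation as R
def ray(n,u,v,z):
    m=manip.camera_model(n); f=240/np.tan(np.radians(m["vertical_fov"]/2))
    d=R.from_euler('xyz',m["orientation"],degrees=True).apply([(u-m["cx"])/f,-(v-m["cy"])/f,-1])
    p=m["position"]; return (p+d*(z-p[2])/d[2])[:2]
def proj(n,P):
    m=manip.camera_model(n); f=240/np.tan(np.radians(m["vertical_fov"]/2))
    c=R.from_euler('xyz',m["orientation"],degrees=True).inv().apply(np.array(P)-m["position"])
    return np.c_[m["cx"]+f*c[:,0]/-c[:,2], m["cy"]-f*c[:,1]/-c[:,2]]
E
python3 - <<'E'
from h import *
np.set_printoptions(precision=4,suppress=True)
T=[ray("top",*q,.022) for q in[(103.3,124),(241,123.3),(89,265.3),(235.7,265.7)]]
for t in T: print("corner",t)
L=np.linalg.norm
print(L(T[0]-T[1]),L(T[2]-T[3]),L(T[0]-T[2]),L(T[1]-T[3]))
for n,q in [("file tip",(403.75,143.2,.008)),("file ferr",(417,192,.018)),("file end",(431.7,252,.018)),("br tip",(490,167,.014)),("br ferr",(491,189,.016)),("br end",(492.7,240,.016))]: print(n,ray("top",*q))
# scene cam checks
for n,q in [("file tip",(274,351,.004)),("file end",(234,271,.018)),("br tip",(167,347,.007)),("br end",(166,289,.016)),
 ("trayL",(409,238,.022)),("trayTop",(542,225,.022)),("trayR",(606,306,.022)),("trayB",(472,329,.022))]: print("scene",n,ray("scene",*q))
E
```

```text
corner [0.7375 0.4075]
corner [0.7338 0.1288]
corner [0.4472 0.4132]
corner [0.4415 0.1339]
0.2786357090746493 0.279359590310087 0.290423452828477 0.2923432439229142
file tip [ 0.6906 -0.1997]
file ferr [ 0.5833 -0.219 ]
file end [ 0.4624 -0.2404]
br tip [ 0.6341 -0.3679]
br ferr [ 0.5875 -0.3653]
br end [ 0.4844 -0.3597]
scene file tip [ 0.6832 -0.1979]
scene file end [ 0.4756 -0.2335]
scene br tip [ 0.6368 -0.3656]
scene br end [ 0.4981 -0.3602]
scene trayL [0.4517 0.1326]
scene trayTop [0.4695 0.4353]
scene trayR [0.7308 0.3955]
scene trayB [0.7285 0.1322]
```

File mid is about (0.576, -0.220) with yaw 10°, and brush mid is about (0.559, -0.364) with yaw -3°. The tray is turned -1°, which puts slot_long at (0.496, 0.273) and slot_short at (0.6375, 0.186). I'll turn the tool first: yaw 158 to 10 needs a total wz of +148.

Request:
{"method": "apply_moves", "body": {
  "motion": [
    {"wz": 10.5},
    {"wz": 10.5},
    {"wz": 10.5},
    {"wz": 10.5},
    {"wz": 10.5},
    {"wz": 10.5},
    {"wz": 10.5},
    {"wz": 10.5},
    {"wz": 10.5},
    {"wz": 10.5},
    {"wz": 10.5},
    {"wz": 10.5}
  ]
}}

```text
schema error: expected keys wx, wy, wz, dx, dy, dz, grip
```

Request:
{"method": "apply_moves", "body": {
  "motion": [
    {"wz": 10.5},
    {"wz": 10.5},
    {"wz": 1, "grip": 0.8},
    {}
  ]
}}

```text
schema error: expected keys wx, wy, wz, dx, dy, dz, grip
```

```bash
cat >>h.py <<'E'
def delta(x,y,z,yaw=None):
    o=manip.get_obs(); r=R.from_euler('xyz',o["orientation"],degrees=True)
    if yaw is None: d=r.inv().apply(np.array([x,y,z])-o["ee_pos"])*100
    else:
        t=R.from_euler('xyz',[180,0,yaw],degrees=True); print("rotvec",np.round((r.inv()*t).as_rotvec(degrees=True),2))
        d=t.inv().apply(np.array([x,y,z])-o["ee_pos"])*100
    print("t",o["time_s"],"pos",np.round(o["ee_pos"],4),np.round(o["orientation"],2),"gap",o["finger_gap"],"\nd cm (after turn)",np.round(d,2))
E
python3 -c "
from h import *
print(manip.grasp_offset)
delta(.5765,-.22,.15,10.1)"
```

```text
0.0187
rotvec [-2.0000e-02  8.0000e-02  1.4803e+02]
t 0.1 pos [0.242  0.6029 0.2307] [-179.94   -0.    158.13] gap 0.08549009655976876 
d cm (after turn) [18.5  86.88  8.07]
```

Request:
{"method": "apply_moves", "body": {
  "motion": [
    {"wx": 0, "wy": 0, "wz": 10.5, "dx": 0, "dy": 0, "dz": 0, "grip": 0.8},
    {"wx": 0, "wy": 0, "wz": 10.5, "dx": 0, "dy": 0, "dz": 0, "grip": 0.8},
    {"wx": 0, "wy": 0, "wz": 10.5, "dx": 0, "dy": 0, "dz": 0, "grip": 0.8},
    {"wx": 0, "wy": 0, "wz": 10.5, "dx": 0, "dy": 0, "dz": 0, "grip": 0.8},
    {"wx": 0, "wy": 0, "wz": 10.5, "dx": 0, "dy": 0, "dz": 0, "grip": 0.8},
    {"wx": 0, "wy": 0, "wz": 10.5, "dx": 0, "dy": 0, "dz": 0, "grip": 0.8},
    {"wx": 0, "wy": 0, "wz": 10.5, "dx": 0, "dy": 0, "dz": 0, "grip": 0.8},
    {"wx": 0, "wy": 0, "wz": 10.5, "dx": 0, "dy": 0, "dz": 0, "grip": 0.8},
    {"wx": 0, "wy": 0, "wz": 10.5, "dx": 0, "dy": 0, "dz": 0, "grip": 0.8},
    {"wx": 0, "wy": 0, "wz": 10.5, "dx": 0, "dy": 0, "dz": 0, "grip": 0.8},
    {"wx": 0, "wy": 0, "wz": 10.5, "dx": 0, "dy": 0, "dz": 0, "grip": 0.8},
    {"wx": 0, "wy": 0, "wz": 10.5, "dx": 0, "dy": 0, "dz": 0, "grip": 0.8}
  ]
}}

```text
time_s: 1.6
ee_pos: [0.2421, 0.603, 0.2309]
orientation: [180.0, 0.0, 31.8]
wrist_force: [-0.7, -0.6, -0.3]
finger_gap: 0.0686
```

Request:
{"method": "apply_moves", "body": {
  "motion": [
    {"wx": 0, "wy": 0, "wz": 10.5, "dx": 0, "dy": 0, "dz": 0, "grip": 0.8},
    {"wx": 0, "wy": 0, "wz": 10.5, "dx": 0, "dy": 0, "dz": 0, "grip": 0.8},
    {"wx": 0, "wy": 0, "wz": 1, "dx": 0, "dy": 0, "dz": 0, "grip": 0.8},
    {"wx": 0, "wy": 0, "wz": 0, "dx": 0, "dy": 0, "dz": 0, "grip": 0.8}
  ]
}}

```text
time_s: 2.1
ee_pos: [0.2421, 0.6031, 0.2311]
orientation: [180.0, 0.0, 10.3]
wrist_force: [-0.3, -0.6, -0.1]
finger_gap: 0.0685
```

```bash
python3 -c "
from h import *
delta(.5765,-.22,.15,10.1)"
```

```text
rotvec [0.02 0.01 0.24]
t 2.1 pos [0.2421 0.6031 0.2311] [1.7998e+02 1.0000e-02 1.0340e+01] gap 0.06847149634828897 
d cm (after turn) [18.49 86.9   8.11]
```

Request:
{"method": "apply_moves", "body": {
  "motion": [
    {"wx": 0, "wy": 0, "wz": 0, "dx": 0.5, "dy": 2.5, "dz": 0, "grip": 0.8},
    {"wx": 0, "wy": 0, "wz": 0, "dx": 1, "dy": 5, "dz": 0, "grip": 0.8},
    {"wx": 0, "wy": 0, "wz": 0, "dx": 1, "dy": 5, "dz": 0, "grip": 0.8},
    {"wx": 0, "wy": 0, "wz": 0, "dx": 1, "dy": 5, "dz": 0, "grip": 0.8},
    {"wx": 0, "wy": 0, "wz": 0, "dx": 1, "dy": 5, "dz": 0, "grip": 0.8},
    {"wx": 0, "wy": 0, "wz": 0, "dx": 1, "dy": 5, "dz": 0, "grip": 0.8},
    {"wx": 0, "wy": 0, "wz": 0, "dx": 1, "dy": 5, "dz": 0, "grip": 0.8},
    {"wx": 0, "wy": 0, "wz": 0, "dx": 1, "dy": 5, "dz": 0, "grip": 0.8},
    {"wx": 0, "wy": 0, "wz": 0, "dx": 1, "dy": 5, "dz": 0, "grip": 0.8},
    {"wx": 0, "wy": 0, "wz": 0, "dx": 1, "dy": 5, "dz": 0, "grip": 0.8},
    {"wx": 0, "wy": 0, "wz": 0, "dx": 1, "dy": 5, "dz": 0, "grip": 0.8},
    {"wx": 0, "wy": 0, "wz": 0, "dx": 1, "dy": 5, "dz": 0, "grip": 0.8}
  ]
}}

```text
time_s: 3.6
ee_pos: [0.4569, 0.0557, 0.2315]
orientation: [180.0, -0.0, 10.3]
wrist_force: [1.0, 0.2, -0.7]
finger_gap: 0.0683
```

Request:
{"method": "apply_moves", "body": {
  "motion": [
    {"wx": 0, "wy": 0, "wz": 0, "dx": 1, "dy": 5, "dz": 0, "grip": 0.8},
    {"wx": 0, "wy": 0, "wz": 0, "dx": 1, "dy": 5, "dz": 0, "grip": 0.8},
    {"wx": 0, "wy": 0, "wz": 0, "dx": 1.5, "dy": 5, "dz": 0, "grip": 0.8},
    {"wx": 0, "wy": 0, "wz": 0, "dx": 1.5, "dy": 5, "dz": 2, "grip": 0.8},
    {"wx": 0, "wy": 0, "wz": 0, "dx": 1, "dy": 5, "dz": 3, "grip": 0.8},
    {"wx": 0, "wy": 0, "wz": 0.2, "dx": 1, "dy": 4.4, "dz": 3, "grip": 0.8},
    {"wx": 0, "wy": 0, "wz": 0, "dx": 0, "dy": 0, "dz": 0, "grip": 0.8},
    {"wx": 0, "wy": 0, "wz": 0, "dx": 0, "dy": 0, "dz": 0, "grip": 0.8}
  ]
}}

```text
time_s: 4.6
ee_pos: [0.5767, -0.2195, 0.1512]
orientation: [-180.0, 0.0, 10.0]
wrist_force: [0.3, -0.7, 0.5]
finger_gap: 0.0681
```

```bash
python3 -c "
from h import *
delta(.576,-.22,.003,10.1)
import cv2
a=manip.grab_frame('top');cv2.imwrite('pics/s1.png',cv2.resize(a[120:270,330:530],None,fx=4,fy=4))
a=manip.grab_frame('scene');cv2.imwrite('pics/s1b.png',a)
"
```

```text
rotvec [-0.03  0.04 -0.09]
t 4.6 pos [ 0.5767 -0.2195  0.1512] [-1.7997e+02  4.0000e-02  1.0010e+01] gap 0.06809673890095858 
d cm (after turn) [-0.08  0.04 14.82]
```

View pics/s1b.png

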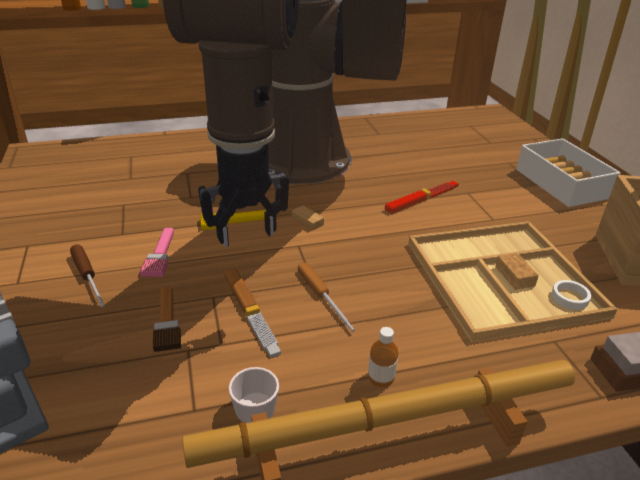

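The gripper hangs just above the file's middle with its jaws across it, and everything else is untouched. I'll go down and grip.

Request:
{"method": "apply_moves", "body": {
  "motion": [
    {"wx": 0, "wy": 0, "wz": -0.1, "dx": -0.1, "dy": 0, "dz": 3, "grip": 0.8},
    {"wx": 0, "wy": 0, "wz": 0, "dx": 0, "dy": 0, "dz": 3, "grip": 0.8},
    {"wx": 0, "wy": 0, "wz": 0, "dx": 0, "dy": 0, "dz": 3, "grip": 0.8},
    {"wx": 0, "wy": 0, "wz": 0, "dx": 0, "dy": 0, "dz": 2.5, "grip": 0.8},
    {"wx": 0, "wy": 0, "wz": 0, "dx": 0, "dy": 0, "dz": 2, "grip": 0.8},
    {"wx": 0, "wy": 0, "wz": 0, "dx": 0, "dy": 0, "dz": 1.2, "grip": 0.8},
    {"wx": 0, "wy": 0, "wz": 0, "dx": 0, "dy": 0, "dz": 0, "grip": 0.8},
    {"wx": 0, "wy": 0, "wz": 0, "dx": 0, "dy": 0, "dz": 0, "grip": 0.8}
  ]
}}

```text
time_s: 5.7
ee_pos: [0.5765, -0.2201, 0.0051]
orientation: [180.0, -0.0, 10.0]
wrist_force: [0.2, 0.2, 0.0]
finger_gap: 0.0678
```

Request:
{"method": "apply_moves", "body": {
  "motion": [
    {"wx": 0, "wy": 0, "wz": 0, "dx": 0, "dy": 0, "dz": 0, "grip": 0},
    {"wx": 0, "wy": 0, "wz": 0, "dx": 0, "dy": 0, "dz": 0, "grip": 0},
    {"wx": 0, "wy": 0, "wz": 0, "dx": 0, "dy": 0, "dz": 0, "grip": 0},
    {"wx": 0, "wy": 0, "wz": 0, "dx": 0, "dy": 0, "dz": 0, "grip": 0},
    {"wx": 0, "wy": 0, "wz": 0, "dx": 0, "dy": 0, "dz": 0, "grip": 0},
    {"wx": 0, "wy": 0, "wz": 0, "dx": 0, "dy": 0, "dz": 0, "grip": 0}
  ]
}}

```text
time_s: 6.45
ee_pos: [0.5763, -0.22, 0.005]
orientation: [180.0, -0.0, 10.0]
wrist_force: [-2.3, 1.3, 9.2]
finger_gap: 0.024
```

```bash
python3 -c "
from h import *
delta(.576,-.22,.003,10.1)
import cv2
print(manip.get_obs()['wrist_force'])
a=manip.grab_frame('scene');cv2.imwrite('pics/s2.png',cv2.resize(a[200:380,130:370],None,fx=3,fy=3))
"
```

```text
rotvec [ 0.02 -0.03 -0.07]
t 6.45 pos [ 0.5763 -0.22    0.005 ] [ 1.7998e+02 -3.0000e-02  1.0030e+01] gap 0.023954541408143584 
d cm (after turn) [-0.03 -0.01  0.2 ]
[-2.25241048  1.29698863  9.18757422]
```

View pics/s2.png

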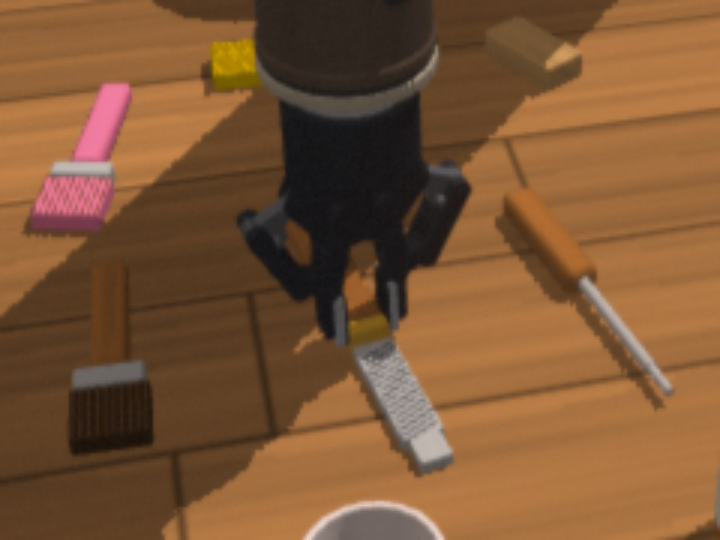

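The pads close on the ferrule/handle joint at a gap of 24 mm. Lifting.

Request:
{"method": "apply_moves", "body": {
  "motion": [
    {"wx": 0, "wy": 0, "wz": 0, "dx": 0, "dy": 0, "dz": -0.5, "grip": 0},
    {"wx": 0, "wy": 0, "wz": 0, "dx": 0, "dy": 0, "dz": -1.5, "grip": 0},
    {"wx": 0, "wy": 0, "wz": 0, "dx": 0, "dy": 0, "dz": -2.5, "grip": 0},
    {"wx": 0, "wy": 0, "wz": 0, "dx": 0, "dy": 0, "dz": -3, "grip": 0},
    {"wx": 0, "wy": 0, "wz": 0, "dx": 0, "dy": 0, "dz": -3, "grip": 0},
    {"wx": 0, "wy": 0, "wz": 0, "dx": 0, "dy": 0, "dz": -2, "grip": 0},
    {"wx": 0, "wy": 0, "wz": 0, "dx": 0, "dy": 0, "dz": 0, "grip": 0}
  ]
}}

```text
time_s: 7.38
ee_pos: [0.5771, -0.2204, 0.1316]
orientation: [179.9, -0.2, 10.0]
wrist_force: [0.6, 1.0, -1.7]
finger_gap: 0.024
```

```bash
python3 -c "
from h import *
delta(.496,.2726,.13,10)
import cv2
print(manip.get_obs()['wrist_force'])
a=manip.grab_frame('scene');cv2.imwrite('pics/s3.png',cv2.resize(a[130:380,130:400],None,fx=2.4,fy=2.4))
"
```

```text
rotvec [ 0.11 -0.17  0.02]
t 7.375 pos [ 0.5771 -0.2204  0.1316] [ 1.7989e+02 -1.7000e-01  1.0020e+01] gap 0.024009806182101474 
d cm (after turn) [  0.58 -49.96   0.16]
[ 0.61998793  0.98603128 -1.7280596 ]
```

View pics/s3.png

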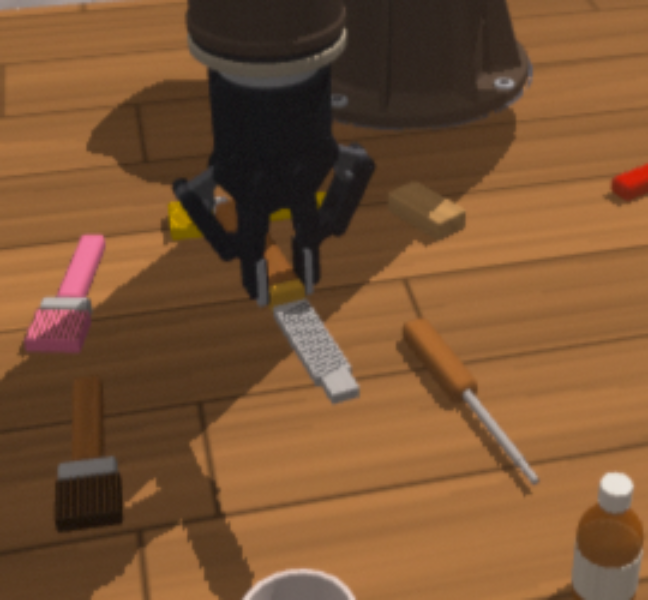

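The file is held level. Carrying it to the long compartment, then turning 79° with negative wz.

Request:
{"method": "apply_moves", "body": {
  "motion": [
    {"wx": 0, "wy": 0, "wz": 0, "dx": 0, "dy": -2, "dz": 0, "grip": 0},
    {"wx": 0, "wy": 0, "wz": 0, "dx": 0, "dy": -4, "dz": 0, "grip": 0},
    {"wx": 0, "wy": 0, "wz": 0, "dx": 0, "dy": -5, "dz": 0, "grip": 0},
    {"wx": 0, "wy": 0, "wz": 0, "dx": 0, "dy": -5, "dz": 0, "grip": 0},
    {"wx": 0, "wy": 0, "wz": 0, "dx": 0, "dy": -5, "dz": 0, "grip": 0},
    {"wx": 0, "wy": 0, "wz": 0, "dx": 0, "dy": -5, "dz": 0, "grip": 0},
    {"wx": 0, "wy": 0, "wz": 0, "dx": 0, "dy": -5, "dz": 0, "grip": 0},
    {"wx": 0, "wy": 0, "wz": 0, "dx": 0, "dy": -5, "dz": 0, "grip": 0},
    {"wx": 0, "wy": 0, "wz": 0, "dx": 0, "dy": -5, "dz": 0, "grip": 0},
    {"wx": 0, "wy": 0, "wz": 0, "dx": 0.3, "dy": -5, "dz": 0, "grip": 0},
    {"wx": 0, "wy": 0, "wz": 0, "dx": 0.3, "dy": -4, "dz": 0, "grip": 0},
    {"wx": 0, "wy": 0, "wz": 0, "dx": 0, "dy": 0, "dz": 0, "grip": 0}
  ]
}}

```text
time_s: 8.93
ee_pos: [0.4931, 0.2763, 0.1284]
orientation: [-180.0, 0.1, 10.2]
wrist_force: [0.5, 0.4, -2.1]
finger_gap: 0.0243
```

Request:
{"method": "apply_moves", "body": {
  "motion": [
    {"wx": 0, "wy": 0, "wz": -4, "dx": 0, "dy": 0, "dz": 0, "grip": 0},
    {"wx": 0, "wy": 0, "wz": -8, "dx": 0, "dy": 0, "dz": 0, "grip": 0},
    {"wx": 0, "wy": 0, "wz": -10, "dx": 0, "dy": 0, "dz": 0, "grip": 0},
    {"wx": 0, "wy": 0, "wz": -10, "dx": 0, "dy": 0, "dz": 0, "grip": 0},
    {"wx": 0, "wy": 0, "wz": -10, "dx": 0, "dy": 0, "dz": 0, "grip": 0},
    {"wx": 0, "wy": 0, "wz": -10, "dx": 0, "dy": 0, "dz": 0, "grip": 0},
    {"wx": 0, "wy": 0, "wz": -10, "dx": 0, "dy": 0, "dz": 0, "grip": 0},
    {"wx": 0, "wy": 0, "wz": -10, "dx": 0, "dy": 0, "dz": 0, "grip": 0},
    {"wx": 0, "wy": 0, "wz": -7, "dx": 0, "dy": 0, "dz": 0, "grip": 0},
    {"wx": 0, "wy": 0, "wz": 0, "dx": 0, "dy": 0, "dz": 0, "grip": 0},
    {"wx": 0, "wy": 0, "wz": 0, "dx": 0, "dy": 0, "dz": 0, "grip": 0}
  ]
}}

```text
time_s: 10.3
ee_pos: [0.4944, 0.2732, 0.1289]
orientation: [-180.0, 0.0, 88.8]
wrist_force: [0.2, 0.1, -0.8]
finger_gap: 0.0239
```

```bash
python3 -c "
from h import *
delta(.496,.2726,.012,89)
import cv2
print(manip.get_obs()['wrist_force'])
a=manip.grab_frame('scene');cv2.imwrite('pics/s4.png',cv2.resize(a[130:380,370:640],None,fx=2.4,fy=2.4))
"
```

```text
rotvec [-0.05  0.02 -0.16]
t 10.3 pos [0.4944 0.2732 0.1289] [-1.7995e+02  2.0000e-02  8.8840e+01] gap 0.02391130541417277 
d cm (after turn) [-0.06  0.16 11.69]
[ 0.18307427  0.09366954 -0.75063405]
```

View pics/s4.png

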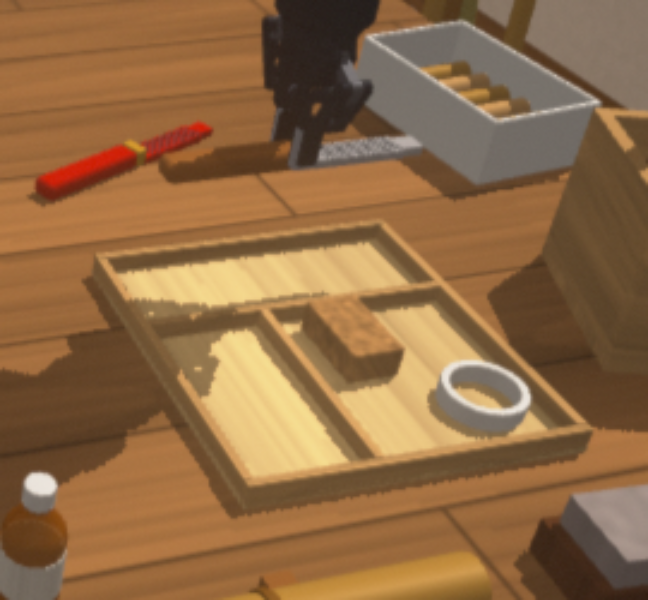

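Request:
{"method": "apply_moves", "body": {
  "motion": [
    {"wx": 0, "wy": 0, "wz": 0, "dx": -0.1, "dy": 0.2, "dz": 1.5, "grip": 0},
    {"wx": 0, "wy": 0, "wz": 0, "dx": 0, "dy": 0, "dz": 2.5, "grip": 0},
    {"wx": 0, "wy": 0, "wz": 0, "dx": 0, "dy": 0, "dz": 2.5, "grip": 0},
    {"wx": 0, "wy": 0, "wz": 0, "dx": 0, "dy": 0, "dz": 1.8, "grip": 0},
    {"wx": 0, "wy": 0, "wz": 0, "dx": 0, "dy": 0, "dz": 1, "grip": 0},
    {"wx": 0, "wy": 0, "wz": 0, "dx": 0, "dy": 0, "dz": 1, "grip": 0},
    {"wx": 0, "wy": 0, "wz": 0, "dx": 0, "dy": 0, "dz": 0.8, "grip": 0},
    {"wx": 0, "wy": 0, "wz": 0, "dx": 0, "dy": 0, "dz": 0.5, "grip": 0},
    {"wx": 0, "wy": 0, "wz": 0, "dx": 0, "dy": 0, "dz": 0, "grip": 0},
    {"wx": 0, "wy": 0, "wz": 0, "dx": 0, "dy": 0, "dz": 0, "grip": 0}
  ]
}}

```text
time_s: 11.6
ee_pos: [0.4972, 0.2726, 0.0136]
orientation: [180.0, -0.0, 89.0]
wrist_force: [0.3, 0.7, -0.7]
finger_gap: 0.024
```

```bash
python3 -c "
from h import *
delta(.496,.2726,.012,89)
import cv2
print(manip.get_obs()['wrist_force'])
a=manip.grab_frame('scene');cv2.imwrite('pics/s5.png',cv2.resize(a[130:380,370:640],None,fx=2.4,fy=2.4))
"
```

```text
rotvec [ 0.03 -0.01  0.02]
t 11.6 pos [0.4972 0.2726 0.0136] [ 1.7997e+02 -1.0000e-02  8.9020e+01] gap 0.02398799744025038 
d cm (after turn) [ 0.   -0.12  0.16]
[ 0.29772436  0.65176718 -0.66887935]
```

View pics/s5.png

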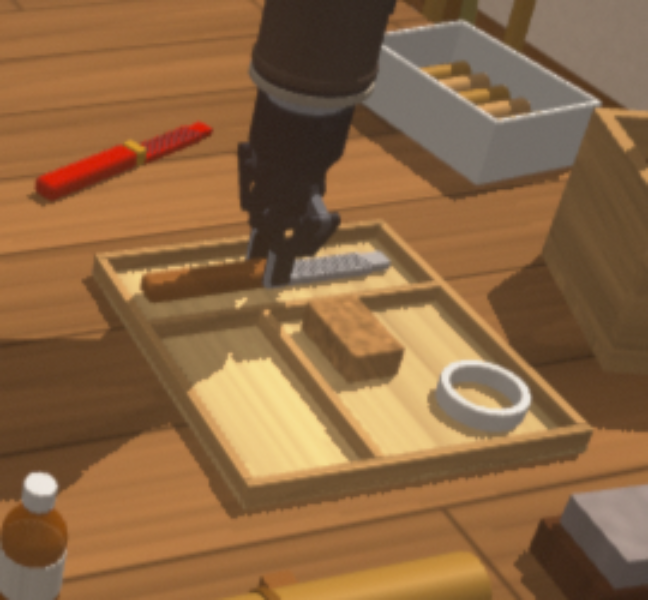

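The file is inside the compartment, about 2 mm above the floor. I'll lower it another 2 mm and release by opening to 0.55.

Request:
{"method": "apply_moves", "body": {
  "motion": [
    {"wx": 0, "wy": 0, "wz": 0, "dx": 0, "dy": 0, "dz": 0.2, "grip": 0},
    {"wx": 0, "wy": 0, "wz": 0, "dx": 0, "dy": 0, "dz": 0, "grip": 0},
    {"wx": 0, "wy": 0, "wz": 0, "dx": 0, "dy": 0, "dz": 0, "grip": 0.55},
    {"wx": 0, "wy": 0, "wz": 0, "dx": 0, "dy": 0, "dz": 0, "grip": 0.55},
    {"wx": 0, "wy": 0, "wz": 0, "dx": 0, "dy": 0, "dz": 0, "grip": 0.55},
    {"wx": 0, "wy": 0, "wz": 0, "dx": 0, "dy": 0, "dz": 0, "grip": 0.55}
  ]
}}

```text
time_s: 12.4
ee_pos: [0.4969, 0.2725, 0.0113]
orientation: [180.0, -0.0, 89.0]
wrist_force: [-0.1, -0.8, -0.6]
finger_gap: 0.0471
```

Request:
{"method": "apply_moves", "body": {
  "motion": [
    {"wx": 0, "wy": 0, "wz": 0, "dx": 0, "dy": 0, "dz": -1.5, "grip": 0.55},
    {"wx": 0, "wy": 0, "wz": 0, "dx": 0, "dy": 0, "dz": -3, "grip": 0.55},
    {"wx": 0, "wy": 0, "wz": 0, "dx": 0, "dy": 0, "dz": -4, "grip": 0.7},
    {"wx": 0, "wy": 0, "wz": 0, "dx": 0, "dy": 0, "dz": -4, "grip": 0.7},
    {"wx": 0, "wy": 0, "wz": 0, "dx": 0, "dy": 0, "dz": 0, "grip": 0.7}
  ]
}}

```text
time_s: 13.02
ee_pos: [0.4987, 0.2734, 0.1402]
orientation: [179.7, -0.2, 89.0]
wrist_force: [0.7, 0.3, -0.9]
finger_gap: 0.0599
```

```bash
python3 -c "
from h import *
delta(.5593,-.3638,.12,89)
import cv2
a=manip.grab_frame('scene');cv2.imwrite('pics/s6.png',cv2.resize(a[130:380,370:640],None,fx=2.4,fy=2.4))
"
```

```text
rotvec [ 0.31 -0.16  0.03]
t 13.025 pos [0.4987 0.2734 0.1402] [ 1.7969e+02 -1.6000e-01  8.9030e+01] gap 0.05994165276919001 
d cm (after turn) [-63.6    7.17   2.02]
```

View pics/s6.png

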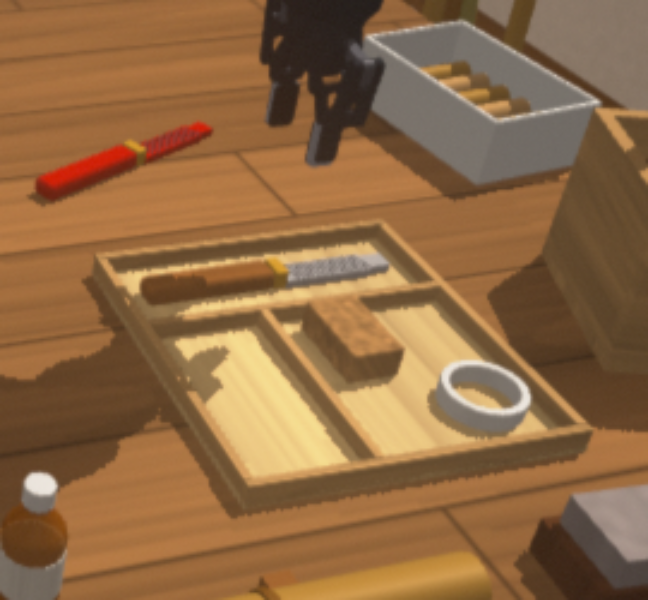

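The file lies flat in the long compartment, clear of all its walls. Now the brush.

Request:
{"method": "apply_moves", "body": {
  "motion": [
    {"wx": 0, "wy": 0, "wz": 0, "dx": -3, "dy": 0.4, "dz": 0, "grip": 0.7},
    {"wx": 0, "wy": 0, "wz": 0, "dx": -5, "dy": 0.6, "dz": 0, "grip": 0.7},
    {"wx": 0, "wy": 0, "wz": 0, "dx": -6, "dy": 0.6, "dz": 0, "grip": 0.7},
    {"wx": 0, "wy": 0, "wz": 0, "dx": -6, "dy": 0.6, "dz": 0, "grip": 0.7},
    {"wx": 0, "wy": 0, "wz": 0, "dx": -6, "dy": 0.7, "dz": 0, "grip": 0.7},
    {"wx": 0, "wy": 0, "wz": 0, "dx": -6, "dy": 0.7, "dz": 0, "grip": 0.7},
    {"wx": 0, "wy": 0, "wz": 0, "dx": -6, "dy": 0.7, "dz": 0, "grip": 0.7},
    {"wx": 0, "wy": 0, "wz": 0, "dx": -6, "dy": 0.7, "dz": 0, "grip": 0.7},
    {"wx": 0, "wy": 0, "wz": 0, "dx": -6, "dy": 0.7, "dz": 0, "grip": 0.7},
    {"wx": 0, "wy": 0, "wz": 0, "dx": -6, "dy": 0.7, "dz": 0, "grip": 0.7},
    {"wx": 0, "wy": 0, "wz": 0, "dx": -5, "dy": 0.6, "dz": 0, "grip": 0.7},
    {"wx": 0, "wy": 0, "wz": 0, "dx": -2.6, "dy": 0.2, "dz": 2, "grip": 0.7}
  ]
}}

```text
time_s: 14.58
ee_pos: [0.5584, -0.3678, 0.1164]
orientation: [179.9, 0.1, 88.9]
wrist_force: [-0.2, 0.1, -0.1]
finger_gap: 0.0596
```

Request:
{"method": "apply_moves", "body": {
  "motion": [
    {"wx": 0, "wy": 0, "wz": 10, "dx": 0, "dy": 0, "dz": 0, "grip": 0.7},
    {"wx": 0, "wy": 0, "wz": 10, "dx": 0, "dy": 0, "dz": 0, "grip": 0.7},
    {"wx": 0, "wy": 0, "wz": 10, "dx": 0, "dy": 0, "dz": 0, "grip": 0.7},
    {"wx": 0, "wy": 0, "wz": 10, "dx": 0, "dy": 0, "dz": 0, "grip": 0.7},
    {"wx": 0, "wy": 0, "wz": 10, "dx": 0, "dy": 0, "dz": 0, "grip": 0.7},
    {"wx": 0, "wy": 0, "wz": 10, "dx": 0, "dy": 0, "dz": 0, "grip": 0.7},
    {"wx": 0, "wy": 0, "wz": 10, "dx": 0, "dy": 0, "dz": 0, "grip": 0.7},
    {"wx": 0, "wy": 0, "wz": 10, "dx": 0, "dy": 0, "dz": 0, "grip": 0.7},
    {"wx": 0, "wy": 0, "wz": 10, "dx": 0, "dy": 0, "dz": 0, "grip": 0.7},
    {"wx": 0, "wy": 0, "wz": 2, "dx": 0, "dy": 0, "dz": 0, "grip": 0.7},
    {"wx": 0, "wy": 0, "wz": 0, "dx": 0, "dy": 0, "dz": 0, "grip": 0.7},
    {"wx": 0, "wy": 0, "wz": 0, "dx": 0, "dy": 0, "dz": 0, "grip": 0.7}
  ]
}}

```text
time_s: 16.08
ee_pos: [0.558, -0.3646, 0.1161]
orientation: [-180.0, 0.0, -2.8]
wrist_force: [-0.1, -1.1, 0.0]
finger_gap: 0.0597
```

```bash
python3 -c "
from h import *
delta(.5593,-.3638,.004,-3.1)
import cv2
a=manip.grab_frame('scene');cv2.imwrite('pics/s7.png',cv2.resize(a[130:380,50:320],None,fx=2.4,fy=2.4))
"
```

```text
rotvec [-0.01  0.02  0.27]
t 16.075 pos [ 0.558  -0.3646  0.1161] [-1.7999e+02  2.0000e-02 -2.8300e+00] gap 0.05971404870283276 
d cm (after turn) [ 0.13 -0.09 11.21]
```

View pics/s7.png

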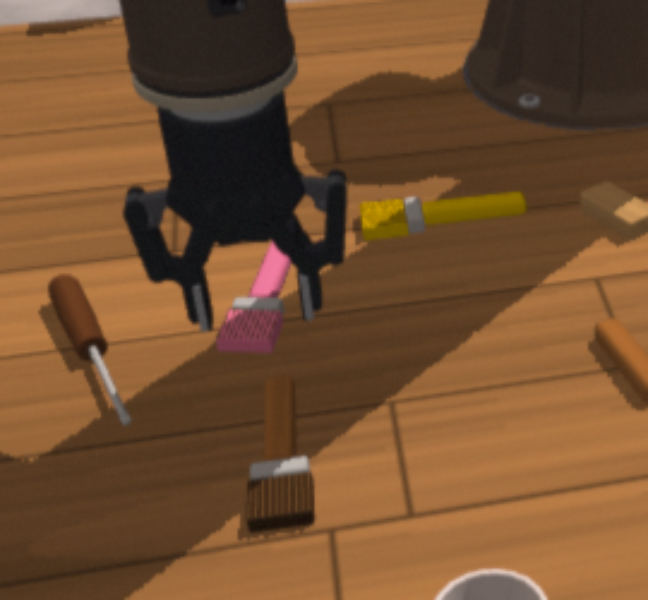

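The fingers straddle the brown brush's line and the pink one is well clear. Descending and gripping.

Request:
{"method": "apply_moves", "body": {
  "motion": [
    {"wx": 0, "wy": 0, "wz": 0.3, "dx": 0.1, "dy": -0.1, "dz": 2, "grip": 0.7},
    {"wx": 0, "wy": 0, "wz": 0, "dx": 0, "dy": 0, "dz": 3, "grip": 0.7},
    {"wx": 0, "wy": 0, "wz": 0, "dx": 0, "dy": 0, "dz": 3, "grip": 0.7},
    {"wx": 0, "wy": 0, "wz": 0, "dx": 0, "dy": 0, "dz": 2, "grip": 0.7},
    {"wx": 0, "wy": 0, "wz": 0, "dx": 0, "dy": 0, "dz": 1.2, "grip": 0.7},
    {"wx": 0, "wy": 0, "wz": 0, "dx": 0, "dy": 0, "dz": 0, "grip": 0.7},
    {"wx": 0, "wy": 0, "wz": 0, "dx": 0, "dy": 0, "dz": 0, "grip": 0.7}
  ]
}}

```text
time_s: 17.0
ee_pos: [0.5597, -0.3641, 0.0051]
orientation: [180.0, -0.1, -3.3]
wrist_force: [0.3, -0.5, 0.5]
finger_gap: 0.0595
```

Request:
{"method": "apply_moves", "body": {
  "motion": [
    {"wx": 0, "wy": 0, "wz": 0, "dx": 0, "dy": 0, "dz": 0, "grip": 0},
    {"wx": 0, "wy": 0, "wz": 0, "dx": 0, "dy": 0, "dz": 0, "grip": 0},
    {"wx": 0, "wy": 0, "wz": 0, "dx": 0, "dy": 0, "dz": 0, "grip": 0},
    {"wx": 0, "wy": 0, "wz": 0, "dx": 0, "dy": 0, "dz": 0, "grip": 0},
    {"wx": 0, "wy": 0, "wz": 0, "dx": 0, "dy": 0, "dz": 0, "grip": 0},
    {"wx": 0, "wy": 0, "wz": 0, "dx": 0, "dy": 0, "dz": 0, "grip": 0}
  ]
}}

```text
time_s: 17.75
ee_pos: [0.5595, -0.364, 0.0052]
orientation: [180.0, -0.1, -3.3]
wrist_force: [0.1, 0.3, 7.4]
finger_gap: 0.0201
```

Request:
{"method": "apply_moves", "body": {
  "motion": [
    {"wx": 0, "wy": 0, "wz": 0, "dx": 0, "dy": 0, "dz": -0.5, "grip": 0},
    {"wx": 0, "wy": 0, "wz": 0, "dx": 0, "dy": 0, "dz": -1.5, "grip": 0},
    {"wx": 0, "wy": 0, "wz": 0, "dx": 0, "dy": 0, "dz": -2.5, "grip": 0},
    {"wx": 0, "wy": 0, "wz": 0, "dx": 0, "dy": 0, "dz": -3, "grip": 0},
    {"wx": 0, "wy": 0, "wz": 0, "dx": 0, "dy": 0, "dz": -3, "grip": 0},
    {"wx": 0, "wy": 0, "wz": 0, "dx": 0, "dy": 0, "dz": -2, "grip": 0},
    {"wx": 0, "wy": 0, "wz": 0, "dx": 0, "dy": 0, "dz": 0, "grip": 0}
  ]
}}

```text
time_s: 18.62
ee_pos: [0.5599, -0.3643, 0.1312]
orientation: [179.9, -0.1, -3.3]
wrist_force: [-0.8, -0.1, -1.1]
finger_gap: 0.0203
```

```bash
python3 -c "
from h import *
delta(.6375,.186,.13,-1)
import cv2
a=manip.grab_frame('scene');cv2.imwrite('pics/s8.png',cv2.resize(a[130:380,50:320],None,fx=2.4,fy=2.4))
"
```

```text
rotvec [ 0.09 -0.14 -2.27]
t 18.625 pos [ 0.5599 -0.3643  0.1312] [ 1.7991e+02 -1.4000e-01 -3.2700e+00] gap 0.02029465239679093 
d cm (after turn) [  6.8  -55.16   0.12]
```

View pics/s8.png

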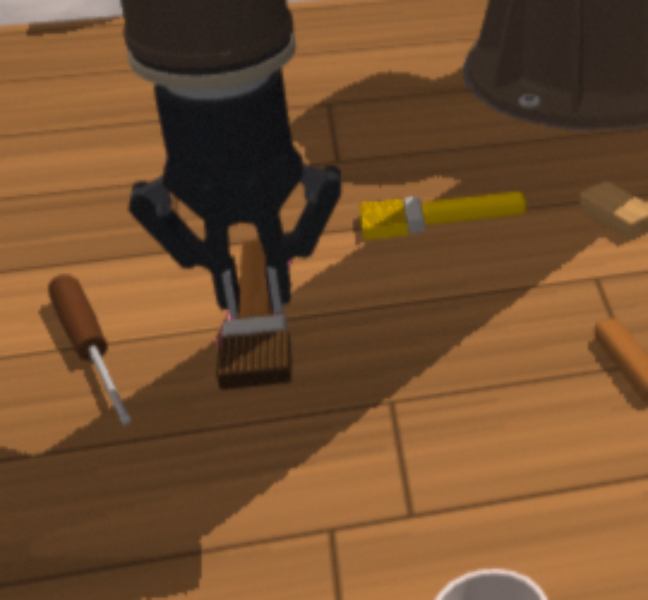

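The brush is held level. Carrying it to the short compartment.

Request:
{"method": "apply_moves", "body": {
  "motion": [
    {"wx": 0, "wy": 0, "wz": -2.3, "dx": 0, "dy": 0, "dz": 0, "grip": 0},
    {"wx": 0, "wy": 0, "wz": 0, "dx": 0.5, "dy": -3, "dz": 0, "grip": 0},
    {"wx": 0, "wy": 0, "wz": 0, "dx": 0.7, "dy": -5, "dz": 0, "grip": 0},
    {"wx": 0, "wy": 0, "wz": 0, "dx": 0.7, "dy": -6, "dz": 0, "grip": 0},
    {"wx": 0, "wy": 0, "wz": 0, "dx": 0.7, "dy": -6, "dz": 0, "grip": 0},
    {"wx": 0, "wy": 0, "wz": 0, "dx": 0.7, "dy": -6, "dz": 0, "grip": 0},
    {"wx": 0, "wy": 0, "wz": 0, "dx": 0.7, "dy": -6, "dz": 0, "grip": 0},
    {"wx": 0, "wy": 0, "wz": 0, "dx": 0.7, "dy": -6, "dz": 0, "grip": 0},
    {"wx": 0, "wy": 0, "wz": 0, "dx": 0.7, "dy": -6, "dz": 0, "grip": 0},
    {"wx": 0, "wy": 0, "wz": 0, "dx": 0.7, "dy": -6, "dz": 0, "grip": 0},
    {"wx": 0, "wy": 0, "wz": 0, "dx": 0.7, "dy": -5.2, "dz": 0, "grip": 0},
    {"wx": 0, "wy": 0, "wz": 0, "dx": 0, "dy": 0, "dz": 0, "grip": 0}
  ]
}}

```text
time_s: 20.18
ee_pos: [0.6359, 0.1907, 0.1277]
orientation: [-180.0, 0.1, -0.8]
wrist_force: [0.9, -1.1, -0.5]
finger_gap: 0.0201
```

Request:
{"method": "apply_moves", "body": {
  "motion": [
    {"wx": 0, "wy": 0, "wz": 0, "dx": 0, "dy": 0, "dz": 0, "grip": 0},
    {"wx": 0, "wy": 0, "wz": 0, "dx": 0, "dy": 0, "dz": 0, "grip": 0}
  ]
}}

```text
time_s: 20.42
ee_pos: [0.6361, 0.1858, 0.1287]
orientation: [180.0, 0.1, -1.0]
wrist_force: [0.5, -0.8, -0.7]
finger_gap: 0.0202
```

```bash
python3 -c "
from h import *
delta(.6375,.186,.0115,-1)
import cv2
a=manip.grab_frame('scene');cv2.imwrite('pics/s9.png',cv2.resize(a[130:380,370:640],None,fx=2.4,fy=2.4))
"
```

```text
rotvec [ 0.03  0.07 -0.04]
t 20.425 pos [0.6361 0.1858 0.1287] [ 1.7997e+02  7.0000e-02 -1.0400e+00] gap 0.0202283800443846 
d cm (after turn) [ 0.14 -0.03 11.72]
```

View pics/s9.png

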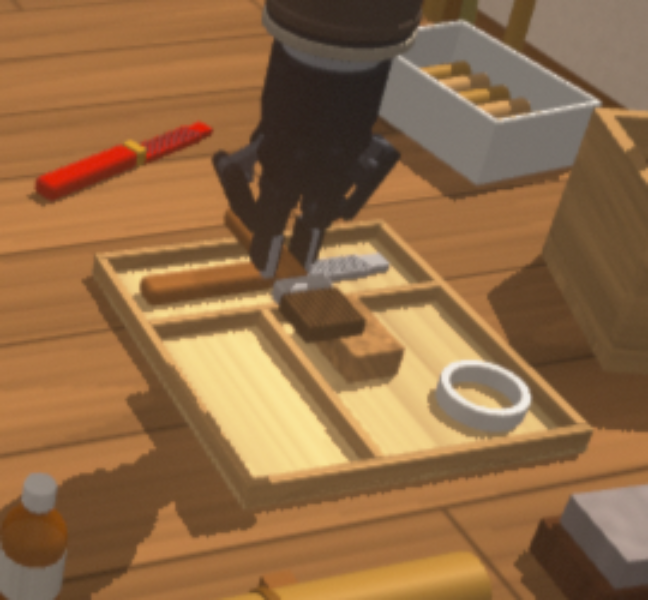

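Request:
{"method": "apply_moves", "body": {
  "motion": [
    {"wx": 0, "wy": 0, "wz": 0, "dx": 0.1, "dy": 0, "dz": 1.5, "grip": 0},
    {"wx": 0, "wy": 0, "wz": 0, "dx": 0, "dy": 0, "dz": 2.5, "grip": 0},
    {"wx": 0, "wy": 0, "wz": 0, "dx": 0, "dy": 0, "dz": 2.5, "grip": 0},
    {"wx": 0, "wy": 0, "wz": 0, "dx": 0, "dy": 0, "dz": 1.8, "grip": 0},
    {"wx": 0, "wy": 0, "wz": 0, "dx": 0, "dy": 0, "dz": 1, "grip": 0},
    {"wx": 0, "wy": 0, "wz": 0, "dx": 0, "dy": 0, "dz": 1, "grip": 0},
    {"wx": 0, "wy": 0, "wz": 0, "dx": 0, "dy": 0, "dz": 0.8, "grip": 0},
    {"wx": 0, "wy": 0, "wz": 0, "dx": 0, "dy": 0, "dz": 0.5, "grip": 0},
    {"wx": 0, "wy": 0, "wz": 0, "dx": 0, "dy": 0, "dz": 0, "grip": 0},
    {"wx": 0, "wy": 0, "wz": 0, "dx": 0, "dy": 0, "dz": 0, "grip": 0}
  ]
}}

```text
time_s: 21.72
ee_pos: [0.6378, 0.1871, 0.0137]
orientation: [-180.0, -0.0, -1.0]
wrist_force: [0.9, -0.2, -0.8]
finger_gap: 0.0202
```

```bash
python3 -c "
from h import *
delta(.6375,.186,.0115,-1)
import cv2
a=manip.grab_frame('scene');cv2.imwrite('pics/s10.png',cv2.resize(a[130:380,370:640],None,fx=2.4,fy=2.4))
"
```

```text
rotvec [-0.01 -0.03  0.03]
t 21.725 pos [0.6378 0.1871 0.0137] [-1.7999e+02 -3.0000e-02 -9.7000e-01] gap 0.020197019249084208 
d cm (after turn) [-0.02  0.11  0.22]
```

View pics/s10.png

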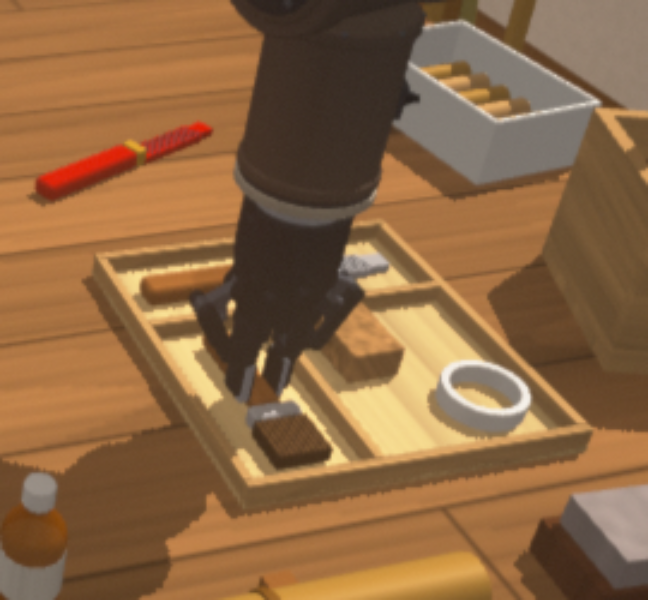

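The brush is inside the short compartment, about 2 mm above the floor. Lowering, releasing and withdrawing clear of the top camera's view.

Request:
{"method": "apply_moves", "body": {
  "motion": [
    {"wx": 0, "wy": 0, "wz": 0, "dx": 0, "dy": 0, "dz": 0.2, "grip": 0},
    {"wx": 0, "wy": 0, "wz": 0, "dx": 0, "dy": 0, "dz": 0, "grip": 0},
    {"wx": 0, "wy": 0, "wz": 0, "dx": 0, "dy": 0, "dz": 0, "grip": 0.55},
    {"wx": 0, "wy": 0, "wz": 0, "dx": 0, "dy": 0, "dz": 0, "grip": 0.55},
    {"wx": 0, "wy": 0, "wz": 0, "dx": 0, "dy": 0, "dz": 0, "grip": 0.55},
    {"wx": 0, "wy": 0, "wz": 0, "dx": 0, "dy": 0, "dz": 0, "grip": 0.55}
  ]
}}

```text
time_s: 22.52
ee_pos: [0.6375, 0.187, 0.0113]
orientation: [180.0, -0.0, -1.0]
wrist_force: [-0.2, -0.3, 0.0]
finger_gap: 0.0468
```

Request:
{"method": "apply_moves", "body": {
  "motion": [
    {"wx": 0, "wy": 0, "wz": 0, "dx": 0, "dy": 0, "dz": -1.5, "grip": 0.55},
    {"wx": 0, "wy": 0, "wz": 0, "dx": 0, "dy": 0, "dz": -3, "grip": 0.55},
    {"wx": 0, "wy": 0, "wz": 0, "dx": 0, "dy": 0, "dz": -4, "grip": 0.55},
    {"wx": 0, "wy": 0, "wz": 0, "dx": 0, "dy": 0, "dz": -4, "grip": 0.55},
    {"wx": 0, "wy": 0, "wz": 0, "dx": 0, "dy": 4, "dz": -2, "grip": 0.55},
    {"wx": 0, "wy": 0, "wz": 0, "dx": 0, "dy": 5, "dz": 0, "grip": 0.55},
    {"wx": 0, "wy": 0, "wz": 0, "dx": 0, "dy": 5, "dz": 0, "grip": 0.55},
    {"wx": 0, "wy": 0, "wz": 0, "dx": 0, "dy": 5, "dz": 0, "grip": 0.55},
    {"wx": 0, "wy": 0, "wz": 0, "dx": 0, "dy": 5, "dz": 0, "grip": 0.55},
    {"wx": 0, "wy": 0, "wz": 0, "dx": 0, "dy": 4, "dz": 0, "grip": 0.55},
    {"wx": 0, "wy": 0, "wz": 0, "dx": 0, "dy": 0, "dz": 0, "grip": 0.55},
    {"wx": 0, "wy": 0, "wz": 0, "dx": 0, "dy": 0, "dz": 0, "grip": 0.55}
  ]
}}

```text
time_s: 24.02
ee_pos: [0.6328, -0.0927, 0.157]
orientation: [-180.0, -0.0, -1.0]
wrist_force: [-0.3, -0.5, -0.9]
finger_gap: 0.0469
```

```bash
python3 -c "
from h import *
import cv2
a=manip.grab_frame('top');cv2.imwrite('pics/t11.png',cv2.resize(a[110:280,80:260],None,fx=3,fy=3,interpolation=2))
a=manip.grab_frame('scene');cv2.imwrite('pics/s11.png',a)
print(manip.get_obs()['ee_pos'],manip.get_obs()['wrist_force'])
"
```

```text
[ 0.63280775 -0.09193748  0.15669739] [ 0.13498959 -0.13480567  0.06135531]
```

View pics/t11.png

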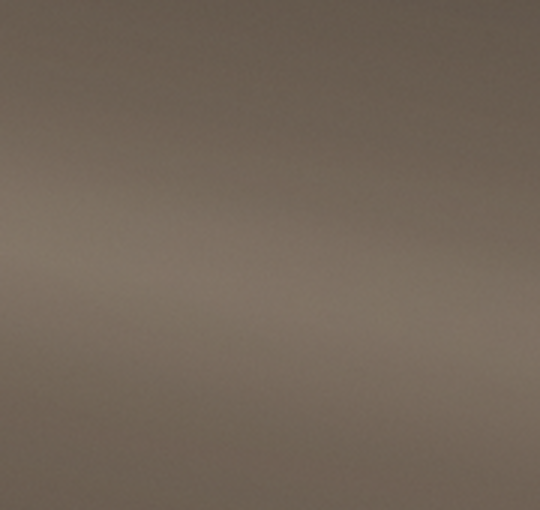

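View pics/s11.png

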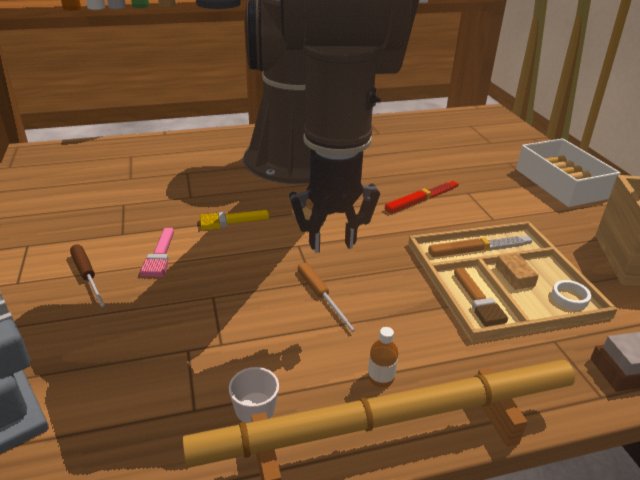

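Both tools sit inside their compartments in the scene view. The arm hides the top camera's view, so I'll swing further away for a measured check.

Request:
{"method": "apply_moves", "body": {
  "motion": [
    {"wx": 0, "wy": 0, "wz": 0, "dx": 0, "dy": 4, "dz": 0, "grip": 0.55},
    {"wx": 0, "wy": 0, "wz": 0, "dx": 0, "dy": 5, "dz": 0, "grip": 0.55},
    {"wx": 0, "wy": 0, "wz": 0, "dx": 0, "dy": 5, "dz": 0, "grip": 0.55},
    {"wx": 0, "wy": 0, "wz": 0, "dx": 0, "dy": 5, "dz": 0, "grip": 0.55},
    {"wx": 0, "wy": 0, "wz": 0, "dx": 0, "dy": 5, "dz": 0, "grip": 0.55},
    {"wx": 0, "wy": 0, "wz": 0, "dx": 0, "dy": 5, "dz": 0, "grip": 0.55},
    {"wx": 0, "wy": 0, "wz": 0, "dx": 0, "dy": 4, "dz": 0, "grip": 0.55},
    {"wx": 0, "wy": 0, "wz": 0, "dx": 0, "dy": 0, "dz": 0, "grip": 0.55},
    {"wx": 0, "wy": 0, "wz": 0, "dx": 0, "dy": 0, "dz": 0, "grip": 0.55}
  ]
}}

```text
time_s: 25.25
ee_pos: [0.6274, -0.4215, 0.1561]
orientation: [-180.0, 0.0, -0.9]
wrist_force: [0.1, -0.1, 0.8]
finger_gap: 0.0469
```

```bash
python3 -c "
from h import *
import cv2
a=manip.grab_frame('top');cv2.imwrite('pics/t12.png',cv2.resize(a[110:280,80:260],None,fx=3,fy=3,interpolation=2))
"
```

```text
(no output)
```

View pics/t12.png

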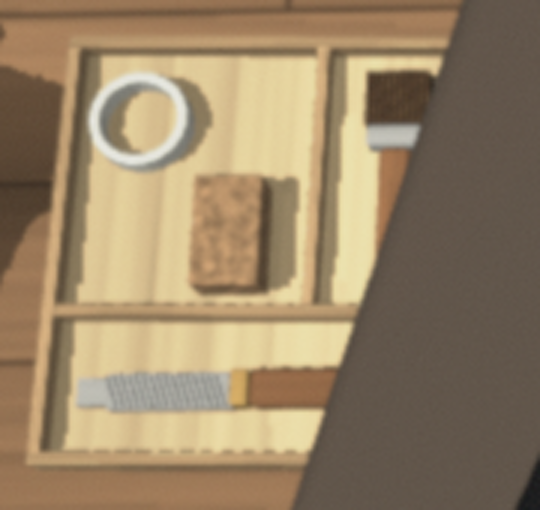

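```bash
python3 -c "
from h import *
r=R.from_euler('z',-1,degrees=True).inv()
for n,q,c in [('file tip',(106,241,.014),(.496,.2726)),('file ferr',(159.3,239.3,.024),(.496,.2726)),('br tip',(213.3,134,.02),(.6375,.186)),('br ferr',(212.3,155.5,.022),(.6375,.186))]:
  p=ray('top',*q); d=p-np.array(c); print(n,np.round(p,4),np.round(r.apply([*d,0])[:2],4))
manip.finish_job()
"
```

```text
file tip [0.4961 0.3875] [-0.0019  0.1148]
file ferr [0.4952 0.2813] [-0.0009  0.0087]
br tip [0.7125 0.1846] [ 0.075  -0.0001]
br ferr [0.6656 0.1849] [ 0.0281 -0.0006]
the job is handed in; nothing more can be done
```

I laid the flat file in the long compartment and the bench brush in the short one. I set each one down on the compartment floor before opening the fingers, and handed the job in at about 25 s.

- **File:** in the last top picture its middle is about 1–2 mm off the compartment's centre across and about 0 mm along. It is within about 1° of the compartment's length.
- **Brush:** its middle is about 1 mm or less off centre both ways and it lies in line with its compartment.
- **Limits of the check:** in that picture the arm hid the handle end of both tools. The earlier scene picture showed both whole, flat and inside the walls. Flatness was judged by eye and from the release heights. The compartment centres come from my measurement of the tray, and the calibration is only good to about 2 mm.
- **Grip gap:** the gap read about 2 mm less than the nominal handle width on both grips. Both tools stayed level and did not slip.
- **Contact and surroundings:** the wrist force I read never went above about 10 N. The fingers were clear of everything at the end, and nothing else in the pictures had moved.

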